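# Clamp a plaster mould block with the clicking thumb knob

### The job

Set the rectangular plaster block flat in the tile clamp, between its two jaws, and let go of it. Then turn the clamp's thumb knob clockwise until the jaw grips the block and the knob slips and clicks; stop at the first click (a second does no harm, a third is too many), let go, and leave the block held tight. Leave the other things on the table alone.

Things in the scene. Friction and masses are not known exactly. Their poses are not given: they have to be found in the camera images.
- clamp: Low steel clamp fixed to the table, 80 mm (x) by 235 mm (y). Origin: on the table under the middle of the bed. Fixed backstop on the +y side, driven jaw on the -y side: steel plates 44 mm wide (x), 10 mm thick, tops 50 mm above the table, nothing beside them. A grey gear housing (70 x 66 mm, top at 45 mm) at the -y end, centred at y = -108 mm, carries the thumb knob.
- bed (a point): Middle of the bed's upper face, on which the block is to lie, 25 mm above the table; axes as the clamp's. The bed is 40 mm wide (x): the 48 mm block overhangs 4 mm each side. At the start the jaw's face is at y = -39.5 mm, the backstop's face at y = +39 to +50 mm (set by hand, different each time).
- knob_grip (a point): Grip point of the black thumb knob, on its vertical axis, 74 mm above the table. An upright wing, 14 mm thick along its own x, 42 mm long along its own y, from 54 to 88 mm above the table, on a steel collar (radius 19 mm, top at 50 mm). x and y turn with the knob; at the start they are the clamp's. 4.5 mm of jaw travel per radian; the wing gives a little, 1.2 N m per radian.
- knob_axis (a point): The knob's axis at the collar's top; does not turn. Clockwise from above closes the jaw: 1.4 to 4 rad to reach the block, at 0.1 to 0.16 N m; it stays where left, also under load. Jaw bearing on the block: the moment rises to 0.25 to 0.3 N m in under 0.4 rad, then the knob slips and the moment falls to near 0 and rises again at each click (0.26 rad apart). Turned back it opens the jaw.
- clutch (a joint): A small clutch plate hidden inside the housing, which creeps by 0.00075 m per radian of slip (0.0002 m per click), 0 at the start; it cannot be seen, and it moves too little to be read through the noise: feel the clicks at the knob.
- block_center (a point): Centre of the off-white rectangular plaster block with a leaf carved in its top: 48 mm along its x, 72 mm along its y, 36 mm high, about 140 g, upright on the table. It is clamped over its 72 mm length (its y along the clamp's y, either way round), leaf up.
- block: The same block; origin at the centre of its underside, z up through the leaf.
- plaster_disc: Bystander: round plaster disc, 64 mm across, 30 mm high. Leave alone.
- wood_offcut: Bystander: plain wooden offcut, 35 x 100 x 24 mm. Leave alone.
- mug: Bystander: white mug, 82 mm across, 95 mm high. Leave alone.
- slip_jar: Bystander: open terracotta pot, 72 mm across, 85 mm high. Leave alone.
- scraper: Bystander: spatula lying on the table. Leave alone.

How it is judged:
By the outcome, as a careful person would: the job done as asked, in the order asked, and still so for the second after the job is handed in, with the robot touching nothing.
It also fails if it takes over 70 s, if anything falls off the work surface, if the arm or the gripper's body presses on something with over 40 N, if the wrist force passes 120 N, or if a joint passes its speed limit or range.

### The arm

A 7-joint arm with a two-finger parallel gripper is mounted at the origin on the work surface. World frame = base frame: x ahead of the robot, y to its left, z up, the work surface at z = 0. Lengths are in m, angles in rad, forces in N, time in s.
With the tool pointing down it reaches from about 0.4 to 0.925 m from the base axis. Payload 4.1 kg.
Tool frame: the origin (TCP) lies midway between the tips of the shut fingers; the grasp point (between the pads) lies 19 mm behind it; y points along the fingers, z is the direction in which the jaws open and shut, and the axes are right-handed (so a half turn about y gives the same grasp; the last joint's range is limited). The gripper opens to 85 mm and grips with 20 to 120 N. Pads are 22 mm wide; open, the fingers measure 114 mm over their backs; the gripper's body (76 mm by 85 mm) begins 54 mm behind the grasp point. The pads swing forward as they close: fully open they stand 13 mm farther back than shut.
Start: joints at [-0.099, 0.398, 0.045, 1.537, -0.019, 1.207, -0.051], TCP at [0.65, 0, 0.231] pointing down, gripper open.
Joint ranges: [-2.82, 2.82], [-0.49, 2.23], [-1.37, 1.46], [0, 2.46], [-1.36, 4.5], [0.23, 2], [-2.94, 2.94]. Speed limits (rad/s): [2.57, 2.57, 3.14, 3.14, 3.14, 3.14, 3.14].

### API

Orientations are given as a rotation vector (axis times angle).
In Python, from station import ctrl gives the robot as it stands.
- The arm moves only by the tool carry_out, never from a script. Its argument "motion" is a list of rows, each an object of numbers: "dx", "dy", "dz": the shift along the world's x, y, z in cm; "wx", "wy", "wz": the turn, a rotation vector about the world's x, y, z in rad; "jaw": the opening, from 0 (shut) to 1 (fully open). In form: [{"dx": .., "dy": .., "dz": .., "wx": .., "wy": .., "wz": .., "jaw": ..}, ...]. A call has exactly 8 rows; each row is the pose to reach, as a shift and turn from the pose commanded when the call began; what a row does not reach only later rows make up. A row lasts 1/8 s, in which the tool goes at most 62.5 mm and 10.7 degrees, less where a joint would pass 70% of its speed; a pose out of reach is approached as far as the arm can. A call with a gripper value outside its range is refused whole. The fingers move at their own pace and stop on an object; "grip_force" is the grip in N (left out, the last holds). Time passes only in rows, so rows that repeat a pose let the fingers close, or fill a call up. It gives the time, the measured TCP pose, the force and the opening at its end, in the units of the state.
- ctrl.get_obs(): the state, without advancing time (a new reading comes with each control period).
- ctrl.get_image(name): name is "scene" or "side" or "wrist"; returns a dict with "color" (400x640x3 uint8, red, green, blue), "range_z" (400x640 float32, m along the optical axis (not along the pixel's ray), 0 where there is no reading), "fx", "fy", "cx", "cy" (pixels), "rvec" (rotation vector, rad) and "tvec" (3), from world to camera coordinates, as OpenCV has them; the wrist camera has in their place "hand_eye" (4x4, takes a point from camera to tool coordinates, whose origin is the TCP and whose axes are the tool frame's). Camera axes: x right, y down, z forward; pixel columns grow to the right and rows downward; lengths in m; the calibration is good to about 2 mm. The wrist camera is an equidistant fisheye: a pixel r from the principal point sees the ray r / f radians off the axis. A picture is of the moment at which its call begins: read the wrist's pose just before it.
- ctrl.sign_off(): hands the job in, once; it reports no verdict.
The state is a dict: "time_s": time; "q": joint angles; "joint_vel": joint speeds; "joint_torque": joint torques, N m; "tcp_pos": TCP position; "ee_rot": TCP orientation; "wrist_force": force on the tool from outside, world axes, zero at the start; "torque": the same for the moment, N m; "finger_gap": finger opening in m.
Only numpy, scipy, OpenCV 4.12 (cv2) and the standard library are available. Lean on these libraries where they do the work, as an engineer would, in place of code of your own. Each camera call takes 0.05 s, during which the arm holds its last target. There are 200 camera calls.

## Working session

There is one attempt and no reset: what is moved stays moved. The work goes in short steps, Python scripts to look and compute and a tool call to move; the robot and the scene stay as the last step left them, time stands still between calls to the robot, and variables do not carry over. Pictures are saved under pics/ and viewed, about 8 in all and at most 12, crops included, and the job is handed in when it is done.

Besides the shell and the picture viewer there is one more tool, called after "Request:" as a command line: name --argument value ..., lists and objects as JSON in quotes. carry_out: Moves the arm, as the interface text tells. Its arguments: {"type":"object","properties":{"motion":{"type":"array"},"grip_force":{"type":"number"}},"required":["motion"]}

```bash
mkdir -p pics; cat > h.py <<'E'
import numpy as np, cv2
from station import ctrl
from scipy.spatial.transform import Rotation as R
def snap(name,fn):
    o=ctrl.get_obs(); im=ctrl.get_image(name); im['obs']=o
    cv2.imwrite('pics/'+fn+'.png',im['color'][:,:,::-1]); np.save('pics/'+fn+'.npy',im,allow_pickle=True); return im
def load(fn): return np.load('pics/'+fn+'.npy',allow_pickle=True).item()
def cloud(im):
    z=im['range_z']; v,u=np.mgrid[:z.shape[0],:z.shape[1]]
    P=np.dstack([(u-im['cx'])/im['fx']*z,(v-im['cy'])/im['fy']*z,z])
    M=R.from_rotvec(np.ravel(im['rvec'])).as_matrix(); return (P-np.ravel(im['tvec']))@M
E
python3 - <<'E'
from h import *
o=ctrl.get_obs();print(o)
a=snap('scene','s0');b=snap('side','d0')
cv2.imwrite('pics/both.png',cv2.resize(np.vstack([a['color'],b['color']]),None,fx=.75,fy=.75)[:,:,::-1])
for i in(a,b):print({k:v for k,v in i.items() if k not in('color','range_z','obs')})
E
```

```text
{'time_s': 0.0, 'q': array([-0.09900696,  0.39917052,  0.04503095,  1.53791362, -0.01870979,
        1.20687432, -0.05067029]), 'joint_vel': array([-2.17363060e-05, -1.59515000e-03,  2.33610632e-03,  2.09844207e-04,
        3.69124191e-04,  1.35954820e-03, -2.00471768e-04]), 'joint_torque': array([-9.65094187e-04, -4.75129580e+01,  1.36406265e+00, -2.54227209e+01,
        1.14684159e-02,  9.53188282e-03,  3.56541250e-05]), 'tcp_pos': array([6.49356838e-01, 3.01034032e-05, 2.30262321e-01]), 'ee_rot': array([-1.21078906,  1.21046124, -1.20826413]), 'wrist_force': array([0.68972502, 0.16430925, 0.71054807]), 'torque': array([-0.02486678, -0.01837217,  0.02986498]), 'finger_gap': 0.0852902472155674}
{'fx': 418.53398113056363, 'fy': 418.53398113056363, 'cx': 314.51624902954717, 'cy': 196.11370587766586, 'rvec': array([ 1.68788757,  2.06429865, -0.64832023]), 'tvec': array([ 0.00795094, -0.46540325,  1.5396377 ])}
{'fx': 402.16357127370424, 'fy': 402.16357127370424, 'cx': 318.8608216676569, 'cy': 200.42308445753915, 'rvec': array([ 2.30609392, -0.29684496,  0.109058  ]), 'tvec': array([-0.58945203,  0.25033581,  0.84622088])}
```

View pics/both.png

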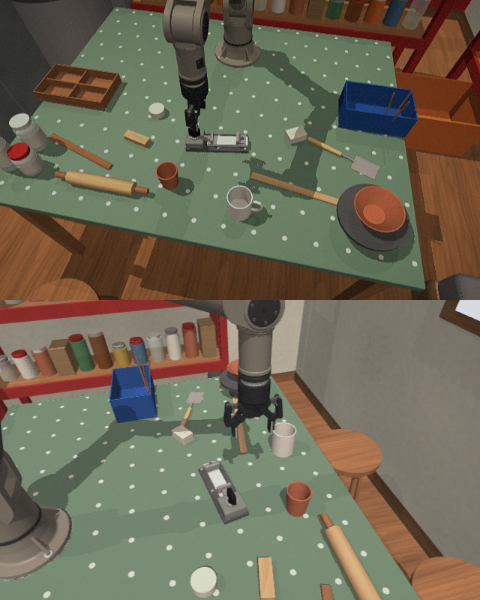

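Scene view: block near (391,178), clamp near (290,190) full-res; side view: block near (243,181), clamp (298,253), with the knob's wing at its near end. Next I measure with the depth image and an enlarged crop.

```bash
python3 - <<'E'
from h import *
a=load('s0');b=load('d0');A=cloud(a);B=cloud(b)
for im,C,box in((b,B,(215,150,280,215)),(a,A,(370,155,420,200))):
    x0,y0,x1,y1=box; p=C[y0:y1,x0:x1].reshape(-1,3); c=im['color'][y0:y1,x0:x1].reshape(-1,3).astype(int)
    m=(p[:,2]>.028)&(p[:,2]<.045); q=p[m]; print(len(q),q[:,2].mean())
    r=cv2.minAreaRect(q[:,:2].astype(np.float32)*1000); print('block',r,cv2.boxPoints(r))
# clamp
p=B[200:310,250:350].reshape(-1,3)
for lo,hi in((.04,.052),(.054,.1),(.02,.03),(.008,.052)):
    q=p[(p[:,2]>lo)&(p[:,2]<hi)]; 
    if len(q)>3: print(lo,hi,len(q),cv2.minAreaRect(q[:,:2].astype(np.float32)*1000))
k=b['color'][140:330,210:370]; cv2.imwrite('pics/c1.png',cv2.resize(k,None,fx=3.1,fy=3.1,interpolation=cv2.INTER_CUBIC)[:,:,::-1])
E
```

```text
326 0.03536234891646304
block ((467.10565185546875, 320.51654052734375), (48.572181701660156, 73.60816955566406), 31.359420776367188) [[427.21426 339.30566]
 [465.5203  276.4502 ]
 [506.99704 301.72742]
 [468.691   364.5829 ]]
357 0.03514657033434006
block ((470.8728332519531, 321.1531677246094), (50.82762145996094, 73.78888702392578), 31.34659194946289) [[429.97552 339.44174]
 [468.3615  276.42337]
 [511.77014 302.8646 ]
 [473.38416 365.88297]]
0.04 0.052 862 ((559.526123046875, 21.152450561523438), (69.9960708618164, 216.0997314453125), 9.884465217590332)
0.054 0.1 209 ((570.3464965820312, -53.61625671386719), (17.947954177856445, 42.34502410888672), 10.572792053222656)
0.02 0.03 527 ((549.4683227539062, 27.14324951171875), (67.61138916015625, 235.30093383789062), 13.769073486328125)
0.008 0.052 2529 ((608.154296875, 49.06300354003906), (186.88079833984375, 259.06585693359375), 9.689352035522461)
```

View pics/c1.png

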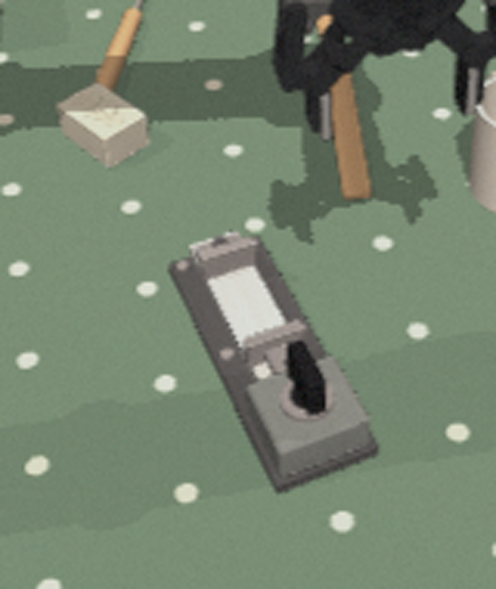

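Side crop: the block is at crop (105,120), the clamp runs from the backstop at (225,250) to the housing at (315,420), and the wing is at (305,375). Depth gives the block at about (0.469,0.321) with yaw 31°, and the clamp at about 10° yaw with the knob near (0.570,-0.054). I take a wrist view of the clamp from here.

```bash
cat >> h.py <<'E'
def wcloud(im):
    z=im['range_z']; v,u=np.mgrid[:z.shape[0],:z.shape[1]]
    du,dv=(u-im['cx'])/im['fx'],(v-im['cy'])/im['fy']; r=np.hypot(du,dv)+1e-9
    t=np.tan(np.minimum(r,1.5)); P=np.dstack([du/r*t*z,dv/r*t*z,z])
    H=im['hand_eye']; P=P@H[:3,:3].T+H[:3,3]; o=im['obs']
    return P@R.from_rotvec(o['ee_rot']).as_matrix().T+o['tcp_pos']
E
python3 - <<'E'
from h import *
w=snap('wrist','w0'); print(w['hand_eye'],w['fx'],w['cx'],w['cy']); C=wcloud(w)
print(R.from_rotvec(w['obs']['ee_rot']).as_matrix().round(3))
p=C.reshape(-1,3); g=(np.abs(p[:,0]-.55)<.09)&(np.abs(p[:,1]-.02)<.17)&(w['range_z'].ravel()>0)
for lo,hi in((.046,.053),(.041,.047),(.056,.095),(.022,.028),(-.01,.01)):
    q=p[g&(p[:,2]>lo)&(p[:,2]<hi)]
    if len(q)>5: print(lo,hi,len(q),q.mean(0).round(3),cv2.minAreaRect(q[:,:2].astype(np.float32)*1000))
E
```

```text
[[-4.82233840e-04  9.60120628e-01  2.79585670e-01 -7.06623686e-02]
 [ 6.60631608e-04 -2.79585335e-01  9.60120619e-01 -1.42058301e-01]
 [ 9.99999666e-01  6.47705783e-04 -4.99460525e-04 -2.64649795e-03]
 [ 0.00000000e+00  0.00000000e+00  0.00000000e+00  1.00000000e+00]] 309.70691628693146 322.95970268177416 200.84340237018176
[[ 0.    -0.002  1.   ]
 [-1.    -0.     0.   ]
 [ 0.    -1.    -0.002]]
0.046 0.053 1028 [0.561 0.028 0.049] ((563.1458129882812, 16.04266357421875), (60.84736633300781, 193.6705322265625), 7.079471588134766)
0.041 0.047 2105 [ 0.574 -0.041  0.044] ((558.6714477539062, 22.033798217773438), (69.9482192993164, 214.91946411132812), 9.95767879486084)
0.056 0.095 814 [ 0.573 -0.049  0.08 ] ((571.4459228515625, -51.76641845703125), (14.845964431762695, 42.05232238769531), 9.91976261138916)
0.022 0.028 3094 [0.553 0.062 0.025] ((558.802490234375, 33.63146209716797), (66.42473602294922, 226.98838806152344), 9.805342674255371)
-0.01 0.01 21109 [ 0.556  0.038 -0.   ] ((550.0009155273438, 20.003555297851562), (179.97267150878906, 339.9907531738281), 0.006122163962572813)
```

View pics/w0.png

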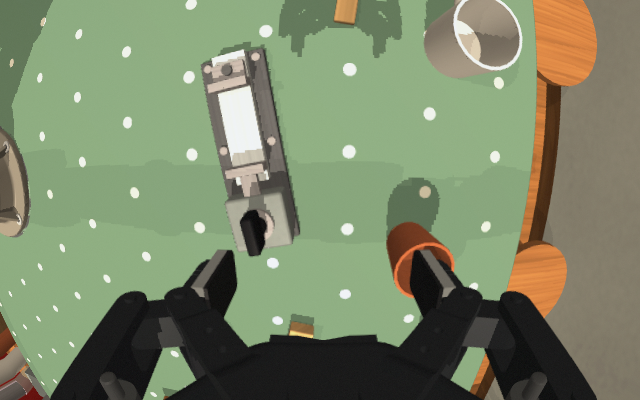

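Wrist view: clamp from (230,60) to (262,230), wing at (252,230), no stray objects in the clamp. Knob at (0.5714,-0.0518), yaw 9.9°. Now I move over the block.

Request:
carry_out --motion '[{"dx":-3,"dy":5,"dz":0,"wz":0.09,"jaw":1},{"dx":-6,"dy":10,"dz":0,"wz":0.18,"jaw":1},{"dx":-9,"dy":15,"dz":-1,"wz":0.27,"jaw":1},{"dx":-12,"dy":20,"dz":-3,"wz":0.36,"jaw":1},{"dx":-14.5,"dy":25,"dz":-5,"wz":0.45,"jaw":1},{"dx":-17,"dy":29.5,"dz":-7,"wz":0.547,"jaw":1},{"dx":-18,"dy":32,"dz":-8,"wz":0.547,"jaw":1},{"dx":-18,"dy":32,"dz":-8,"wz":0.547,"jaw":1}]' --grip_force 40

```text
$.motion[0]: bad value
```

```bash
python3 - <<'E'
from h import *
w=snap('wrist','w1'); C=wcloud(w); o=w['obs']; print(o['tcp_pos'],o['q'].round(2),o['time_s'])
p=C.reshape(-1,3); g=(np.hypot(p[:,0]-.469,p[:,1]-.321)<.055)&(w['range_z'].ravel()>0)
for lo,hi in((.031,.039),(.005,.04)):
    q=p[g&(p[:,2]>lo)&(p[:,2]<hi)]; print(len(q),q[:,2].mean(),cv2.minAreaRect(q[:,:2].astype(np.float32)*1000))
# clamp profile from w0
w=load('w0');p=wcloud(w)[w['range_z']>0]; th=np.radians(9.9); k=np.array([.5714,-.0518])
d=p[:,:2]-k; X=d@[np.cos(th),np.sin(th)]; Y=d@[-np.sin(th),np.cos(th)]-.108
g=(abs(X)<.018)
for y in np.arange(-.145,.11,.005):
    m=g&(abs(Y-y)<.0025); print(round(y*1e3,1),m.sum(),(np.percentile(p[m,2],[10,50,90])*1e3).round(0) if m.sum() else '')
for n,m in (('jaw',(abs(p[:,2]-.05)<.004)&(abs(Y)<.075)&(abs(X)<.04)),('bed',(abs(p[:,2]-.025)<.002)&(abs(Y)<.03)&(abs(X)<.035)),('hous',(abs(p[:,2]-.045)<.0025)&(Y<-.06)&(Y>-.16)&(abs(X)<.05))):
    print(n,m.sum(),X[m].min(),X[m].max(),Y[m].min(),Y[m].max(),p[m,2].mean())
m=(abs(p[:,2]-.05)<.004)&(abs(X)<.03)&(abs(Y)<.075);print(np.histogram(Y[m],np.arange(-.06,.075,.002)))
E
```

```text
[6.49514448e-01 1.52388737e-05 2.30503865e-01] [-0.1   0.4   0.05  1.54 -0.02  1.21 -0.05] 0.15
0 nan ((0.0, 0.0), (0.0, 0.0), 0.0)
0 nan ((0.0, 0.0), (0.0, 0.0), 0.0)
-145.0 0 
-140.0 25 [43. 44. 45.]
-135.0 52 [44. 45. 45.]
-130.0 58 [44. 45. 62.]
-125.0 119 [45. 76. 88.]
-120.0 132 [48. 81. 88.]
-115.0 131 [49. 76. 88.]
-110.0 137 [49. 75. 88.]
-105.0 146 [49. 75. 88.]
-100.0 156 [49. 69. 88.]
-95.0 168 [45. 65. 88.]
-90.0 269 [44. 62. 87.]
-85.0 160 [44. 45. 67.]
-80.0 140 [43. 44. 45.]
-75.0 208 [12. 39. 43.]
-70.0 123 [11. 39. 41.]
-65.0 314 [ 34. 300. 304.]
-60.0 193 [ 24.  40. 300.]
-55.0 115 [24. 39. 40.]
-50.0 127 [ 40.  50. 333.]
-45.0 805 [ 50. 305. 325.]
-40.0 215 [24. 38. 50.]
-35.0 127 [24. 25. 25.]
-30.0 129 [24. 25. 25.]
-25.0 128 [24. 25. 25.]
-20.0 128 [24. 25. 26.]
-15.0 128 [24. 25. 26.]
-10.0 129 [24. 25. 25.]
-5.0 131 [24. 24. 25.]
0.0 131 [24. 25. 26.]
5.0 133 [24. 24. 26.]
10.0 127 [24. 25. 25.]
15.0 133 [24. 24. 25.]
20.0 129 [24. 25. 26.]
25.0 128 [24. 25. 25.]
30.0 131 [24. 25. 26.]
35.0 133 [23. 25. 25.]
40.0 127 [24. 25. 26.]
45.0 223 [24. 26. 48.]
50.0 
[... 1567 characters left out ...]
.00000000e-02,
        1.20000000e-02,  1.40000000e-02,  1.60000000e-02,  1.80000000e-02,
        2.00000000e-02,  2.20000000e-02,  2.40000000e-02,  2.60000000e-02,
        2.80000000e-02,  3.00000000e-02,  3.20000000e-02,  3.40000000e-02,
        3.60000000e-02,  3.80000000e-02,  4.00000000e-02,  4.20000000e-02,
        4.40000000e-02,  4.60000000e-02,  4.80000000e-02,  5.00000000e-02,
        5.20000000e-02,  5.40000000e-02,  5.60000000e-02,  5.80000000e-02,
        6.00000000e-02,  6.20000000e-02,  6.40000000e-02,  6.60000000e-02,
        6.80000000e-02,  7.00000000e-02,  7.20000000e-02,  7.40000000e-02]))<stdin>:5: RuntimeWarning: Mean of empty slice.
  ret = ret.dtype.type(ret / rcount)
```

Request:
carry_out --motion '[{"dx":-3,"dy":5,"dz":0,"wx":0,"wy":0,"wz":0.09,"jaw":1},{"dx":-6,"dy":10,"dz":0,"wx":0,"wy":0,"wz":0.18,"jaw":1},{"dx":-9,"dy":15,"dz":-1,"wx":0,"wy":0,"wz":0.27,"jaw":1},{"dx":-12,"dy":20,"dz":-3,"wx":0,"wy":0,"wz":0.36,"jaw":1},{"dx":-14.5,"dy":25,"dz":-5,"wx":0,"wy":0,"wz":0.45,"jaw":1},{"dx":-17,"dy":29.5,"dz":-7,"wx":0,"wy":0,"wz":0.547,"jaw":1},{"dx":-18,"dy":32,"dz":-8,"wx":0,"wy":0,"wz":0.547,"jaw":1},{"dx":-18,"dy":32,"dz":-8,"wx":0,"wy":0,"wz":0.547,"jaw":1}]' --grip_force 40

```text
time_s: 1.2
tcp_pos: [0.4679, 0.3222, 0.1504]
ee_rot: [-1.422, 0.795, -0.792]
wrist_force: [0.1, -1.2, 1.4]
finger_gap: 0.0856
```

```bash
python3 - <<'E'
from h import *
w=snap('wrist','w2'); C=wcloud(w); o=w['obs']; print(o['tcp_pos'],o['q'].round(2),o['time_s'],R.from_rotvec(o['ee_rot']).as_matrix()[:,2],o['wrist_force'],o['torque'])
p=C.reshape(-1,3); g=(np.hypot(p[:,0]-.469,p[:,1]-.321)<.055)&(w['range_z'].ravel()>0)
for lo,hi in((.031,.039),(.005,.04)):
    q=p[g&(p[:,2]>lo)&(p[:,2]<hi)]; print(len(q),q[:,2].mean(),cv2.minAreaRect(q[:,:2].astype(np.float32)*1000))
E
```

```text
[0.46787058 0.32219439 0.15039513] [-0.51  0.33 -0.21  1.82  0.08  1.   -0.2 ] 1.2 [ 0.851362    0.52457531 -0.00186662] [ 0.0578302  -1.19579786  1.35267315] [0.00820371 0.02186612 0.00151154]
4402 0.03551759631416251 ((466.70489501953125, 321.704833984375), (47.88076400756836, 72.5238037109375), 31.461944580078125)
4700 0.034388419902566913 ((468.80474853515625, 330.548095703125), (60.82002639770508, 85.58023834228516), 30.640295028686523)
```

View pics/w2.png

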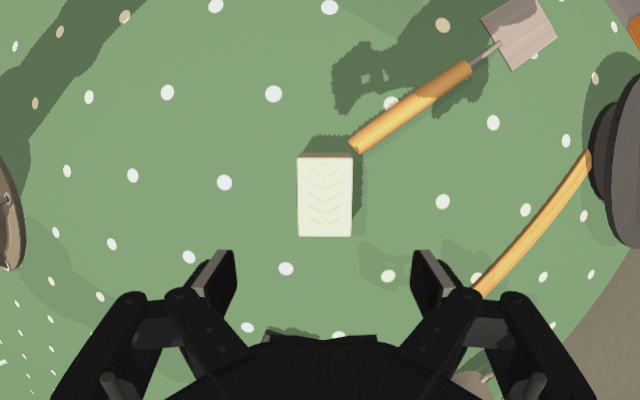

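Wrist view: block at (325,196) aligned with the tool, leaf up, scraper handle end at (355,148), clear of both fingers' paths. Descend and grip.

Request:
carry_out --motion '[{"dx":-0.1,"dy":-0.05,"dz":-4,"wx":0,"wy":0,"wz":0,"jaw":1},{"dx":-0.1,"dy":-0.05,"dz":-8,"wx":0,"wy":0,"wz":0,"jaw":1},{"dx":-0.1,"dy":-0.05,"dz":-12,"wx":0,"wy":0,"wz":0,"jaw":1},{"dx":-0.1,"dy":-0.05,"dz":-14,"wx":0,"wy":0,"wz":0,"jaw":1},{"dx":-0.1,"dy":-0.05,"dz":-15,"wx":0,"wy":0,"wz":0,"jaw":1},{"dx":-0.1,"dy":-0.05,"dz":-15,"wx":0,"wy":0,"wz":0,"jaw":0.4},{"dx":-0.1,"dy":-0.05,"dz":-15,"wx":0,"wy":0,"wz":0,"jaw":0.4},{"dx":-0.1,"dy":-0.05,"dz":-15,"wx":0,"wy":0,"wz":0,"jaw":0.4}]' --grip_force 40

```text
time_s: 2.25
tcp_pos: [0.4703, 0.3201, 0.0028]
ee_rot: [-1.417, 0.796, -0.799]
wrist_force: [0.9, -0.5, 2.4]
finger_gap: 0.0475
```

Request:
carry_out --motion '[{"dx":0,"dy":0,"dz":0,"wx":0,"wy":0,"wz":0,"jaw":0.4},{"dx":0,"dy":0,"dz":0,"wx":0,"wy":0,"wz":0,"jaw":0.4},{"dx":0,"dy":0,"dz":2,"wx":0,"wy":0,"wz":0,"jaw":0.4},{"dx":0,"dy":0,"dz":5,"wx":0,"wy":0,"wz":0,"jaw":0.4},{"dx":0,"dy":0,"dz":8,"wx":0,"wy":0,"wz":0,"jaw":0.4},{"dx":0,"dy":0,"dz":11,"wx":0,"wy":0,"wz":0,"jaw":0.4},{"dx":0,"dy":0,"dz":11,"wx":0,"wy":0,"wz":0,"jaw":0.4},{"dx":0,"dy":0,"dz":11,"wx":0,"wy":0,"wz":0,"jaw":0.4}]'

```text
time_s: 3.25
tcp_pos: [0.4681, 0.3188, 0.1102]
ee_rot: [-1.422, 0.798, -0.797]
wrist_force: [0.8, 0.4, -1.7]
finger_gap: 0.0474
```

```bash
python3 - <<'E'
from h import *
w=snap('wrist','w3'); C=wcloud(w); o=w['obs']; print(o['tcp_pos'],o['ee_rot'],o['wrist_force'],o['torque'])
H=np.linalg.inv(w['hand_eye']); M=R.from_rotvec(o['ee_rot']).as_matrix()
d=((C-o['tcp_pos'])@M); g=(w['range_z']>0)&(abs(d[...,2])<.0265)&(abs(d[...,0])<.06)&(abs(d[...,1])<.07); q=d[g]
print(len(q)); print('y pct',np.percentile(q[:,1],[1,5,25,50,75,95,99]),np.histogram(q[:,1],20))
m=abs(q[:,1]-np.median(q[:,1]))<.004; r=q[m]; print('rect x,z mm',cv2.minAreaRect(r[:,[0,2]].astype(np.float32)*1000))
A=np.c_[r[:,[0,2]],np.ones(len(r))]; print('tilt',np.linalg.lstsq(A,r[:,1],rcond=None)[0])
print(r.mean(0))
E
```

```text
[0.46809674 0.31882809 0.11018358] [-1.42162025  0.79832701 -0.79699388] [ 0.80544071  0.39637859 -1.69749424] [-0.02055117  0.01899783  0.0147253 ]
19256
y pct [-0.0681684  -0.03971603 -0.0333138  -0.03272767 -0.03212975 -0.01523975
 -0.00247201] (array([  344,    61,    10,   148,   121,    64,    52,    56,   391,
        1743, 14065,   383,   340,   283,   213,   281,   194,   139,
         248,   120]), array([-0.06998697, -0.0663564 , -0.06272583, -0.05909526, -0.0554647 ,
       -0.05183413, -0.04820356, -0.044573  , -0.04094243, -0.03731186,
       -0.0336813 , -0.03005073, -0.02642016, -0.02278959, -0.01915903,
       -0.01552846, -0.01189789, -0.00826733, -0.00463676, -0.00100619,
        0.00262438]))
rect x,z mm ((-7.112796783447266, -0.001789093017578125), (65.4560546875, 52.97932815551758), 0.013766050338745117)
tilt [-0.00876297  0.00189758 -0.03286134]
[-0.01180225 -0.03276229 -0.002308  ]
```

View pics/w3.png

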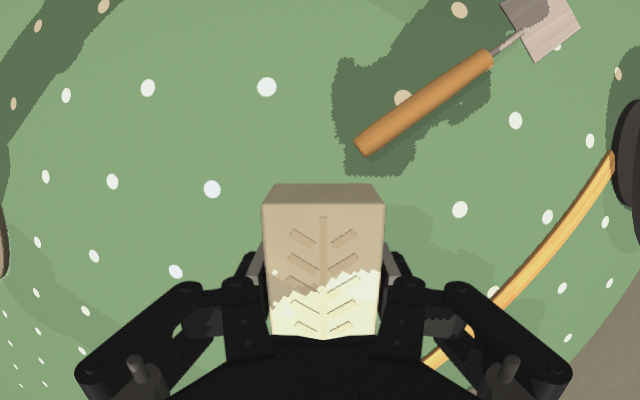

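Wrist view: block held level, spanning (262–385, 185–338). Its underside is about 3 mm below the TCP and its centre about 3.6 mm towards tool -x. Carry it over the bed.

Request:
carry_out --motion '[{"dx":1,"dy":-3,"dz":0,"wx":0,"wy":0,"wz":-0.05,"jaw":0.4},{"dx":2.5,"dy":-8,"dz":0,"wx":0,"wy":0,"wz":-0.12,"jaw":0.4},{"dx":4,"dy":-13,"dz":0,"wx":0,"wy":0,"wz":-0.2,"jaw":0.4},{"dx":6,"dy":-18,"dz":0,"wx":0,"wy":0,"wz":-0.28,"jaw":0.4},{"dx":7.5,"dy":-23,"dz":0,"wx":0,"wy":0,"wz":-0.34,"jaw":0.4},{"dx":8.4,"dy":-26,"dz":0,"wx":0,"wy":0,"wz":-0.374,"jaw":0.4},{"dx":8.4,"dy":-26.5,"dz":-1,"wx":0,"wy":0,"wz":-0.374,"jaw":0.4},{"dx":8.4,"dy":-26.5,"dz":-1,"wx":0,"wy":0,"wz":-0.374,"jaw":0.4}]'

```text
time_s: 4.3
tcp_pos: [0.551, 0.0552, 0.0992]
ee_rot: [-1.289, 1.084, -1.078]
wrist_force: [0.2, -0.1, -2.2]
finger_gap: 0.0475
```

```bash
cat > chk.py <<'E'
from h import *
import sys
w=snap('wrist',sys.argv[1]); p=wcloud(w)[w['range_z']>0]; o=w['obs']; M=R.from_rotvec(o['ee_rot']).as_matrix()
print(o['time_s'],o['tcp_pos'],'yaw',np.degrees(np.arctan2(M[1,2],M[0,2])),'down',M[:,1],o['wrist_force'],o['torque'],'q7',o['q'][6])
th=np.radians(9.9); k=np.array([.5714,-.0518])
d=p[:,:2]-k; X=d@[np.cos(th),np.sin(th)]; Y=d@[-np.sin(th),np.cos(th)]-.108
zt=float(sys.argv[2]) if len(sys.argv)>2 else o['tcp_pos'][2]+.0328
m=(abs(p[:,2]-zt)<.003)&(abs(X)<.0265)&(abs(Y)<.06)
if m.sum()>20: print('blocktop',m.sum(),p[m,2].mean(),'X',X[m].min(),X[m].max(),'Y',Y[m].min(),Y[m].max(),cv2.minAreaRect(np.c_[X,Y][m].astype(np.float32)*1000))
m=(abs(p[:,2]-.05)<.003)&(abs(X)<.022)&(abs(Y-.051)<.012)
if m.sum()>5: print('backstop',m.sum(),X[m].min(),X[m].max(),Y[m].min(),Y[m].max())
E
python3 chk.py w4
```

```text
4.3 [0.55101555 0.05517636 0.09921269] yaw 9.96459503149583 down [-4.54486568e-03  7.53487981e-05 -9.99989669e-01] [ 0.1707046  -0.07505615 -2.1872908 ] [ 0.03523912  0.03117498 -0.0519345 ] q7 -0.0153208123222595
blocktop 15293 0.1320267807540374 X -0.02649965335849806 0.026117835723499173 Y -0.026861662468594158 0.039843134864821037 ((-0.19076156616210938, 6.490852355957031), (66.70529174804688, 52.61695098876953), 89.99871063232422)
backstop 1120 -0.02165507035986212 0.021753583242558147 0.04703315526684733 0.05717191775282328
```

View pics/w4.png

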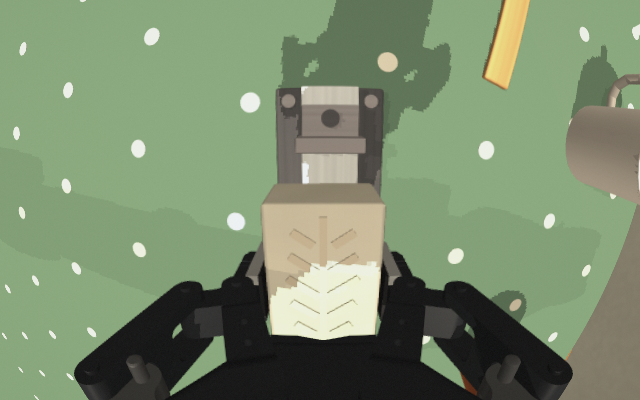

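Wrist view: block (262–385, 185–338) sits just short of the backstop plate (295–366, 145). By depth its centre is at Y=+3.8 mm, with the backstop face at about +46. X is 1.7 mm short, so I correct that while descending.

Request:
carry_out --motion '[{"dx":0.17,"dy":0.03,"dz":-1,"wx":0,"wy":0,"wz":0,"jaw":0.4},{"dx":0.17,"dy":0.03,"dz":-2.5,"wx":0,"wy":0,"wz":0,"jaw":0.4},{"dx":0.17,"dy":0.03,"dz":-4,"wx":0,"wy":0,"wz":0,"jaw":0.4},{"dx":0.17,"dy":0.03,"dz":-5,"wx":0,"wy":0,"wz":0,"jaw":0.4},{"dx":0.17,"dy":0.03,"dz":-5.8,"wx":0,"wy":0,"wz":0,"jaw":0.4},{"dx":0.17,"dy":0.03,"dz":-6.5,"wx":0,"wy":0,"wz":0,"jaw":0.4},{"dx":0.17,"dy":0.03,"dz":-6.8,"wx":0,"wy":0,"wz":0,"jaw":0.4},{"dx":0.17,"dy":0.03,"dz":-6.8,"wx":0,"wy":0,"wz":0,"jaw":0.4}]'

```text
time_s: 5.35
tcp_pos: [0.5548, 0.0548, 0.0333]
ee_rot: [-1.286, 1.081, -1.081]
wrist_force: [-1.4, 0.1, -1.8]
finger_gap: 0.0474
```

```bash
python3 chk.py w5
```

```text
5.35 [0.55480993 0.05481189 0.03332675] yaw 9.910749616194868 down [ 1.79641456e-04  3.24445277e-05 -9.99999983e-01] [-1.38718405  0.07219449 -1.78916227] [-0.00381482 -0.00736736 -0.0105133 ] q7 -0.02029017131745952
blocktop 15792 0.06612703163469189 X -0.026301972263368136 0.02648476998347495 Y -0.026913815624004814 0.03872288476670786 ((0.07086563110351562, 5.89532470703125), (65.58812713623047, 52.78666305541992), 89.77931213378906)
backstop 2507 -0.021984044382279116 0.02181438467001431 0.046887096134420395 0.057125901306393986
```

Request:
carry_out --motion '[{"dx":-0.15,"dy":0,"dz":-0.1,"wx":0,"wy":0,"wz":0,"jaw":0.4},{"dx":-0.15,"dy":0,"dz":-0.2,"wx":0,"wy":0,"wz":0,"jaw":0.4},{"dx":-0.15,"dy":0,"dz":-0.3,"wx":0,"wy":0,"wz":0,"jaw":0.4},{"dx":-0.15,"dy":0,"dz":-0.4,"wx":0,"wy":0,"wz":0,"jaw":0.4},{"dx":-0.15,"dy":0,"dz":-0.45,"wx":0,"wy":0,"wz":0,"jaw":0.4},{"dx":-0.15,"dy":0,"dz":-0.5,"wx":0,"wy":0,"wz":0,"jaw":0.4},{"dx":-0.15,"dy":0,"dz":-0.5,"wx":0,"wy":0,"wz":0,"jaw":0.4},{"dx":-0.15,"dy":0,"dz":-0.5,"wx":0,"wy":0,"wz":0,"jaw":0.4}]'

```text
time_s: 6.4
tcp_pos: [0.5532, 0.0548, 0.0283]
ee_rot: [-1.286, 1.081, -1.081]
wrist_force: [0.4, -0.1, -1.2]
finger_gap: 0.0474
```

```bash
python3 chk.py w6
```

```text
6.4 [0.55322142 0.05482285 0.02833121] yaw 9.918225719174195 down [ 6.63601412e-05 -1.87542983e-05 -9.99999998e-01] [ 0.38327534 -0.11413517 -1.2289226 ] [-0.00652575  0.00169407  0.01128522] q7 -0.021197049930297873
blocktop 15804 0.061127209067549405 X -0.026490291450091238 0.02644187752526265 Y -0.02665935076172786 0.039050430576900705 ((-0.02030181884765625, 6.198015213012695), (52.926761627197266, 65.71455383300781), 0.013263552449643612)
backstop 2653 -0.02196697648642221 0.021923148798876982 0.03902191496062836 0.057187513014649374
```

Request:
carry_out --motion '[{"dx":0,"dy":0,"dz":-0.05,"wx":0,"wy":0,"wz":0,"jaw":0.4},{"dx":0,"dy":0,"dz":-0.1,"wx":0,"wy":0,"wz":0,"jaw":0.4},{"dx":0,"dy":0,"dz":-0.1,"wx":0,"wy":0,"wz":0,"jaw":0.4},{"dx":0,"dy":0,"dz":-0.1,"wx":0,"wy":0,"wz":0,"jaw":0.85},{"dx":0,"dy":0,"dz":-0.1,"wx":0,"wy":0,"wz":0,"jaw":0.85},{"dx":0,"dy":0,"dz":-0.1,"wx":0,"wy":0,"wz":0,"jaw":0.85},{"dx":0,"dy":0,"dz":-0.1,"wx":0,"wy":0,"wz":0,"jaw":0.85},{"dx":0,"dy":0,"dz":1,"wx":0,"wy":0,"wz":0,"jaw":0.85}]'

```text
time_s: 7.45
tcp_pos: [0.5524, 0.0547, 0.038]
ee_rot: [-1.288, 1.082, -1.08]
wrist_force: [0.1, -0.4, -0.1]
finger_gap: 0.073
```

Request:
carry_out --motion '[{"dx":0,"dy":0,"dz":2,"wx":0,"wy":0,"wz":0,"jaw":0.85},{"dx":0,"dy":0,"dz":5,"wx":0,"wy":0,"wz":0,"jaw":0.85},{"dx":0,"dy":0,"dz":9,"wx":0,"wy":0,"wz":0,"jaw":0.85},{"dx":0.5,"dy":-2,"dz":12,"wx":0,"wy":0,"wz":0,"jaw":0.7},{"dx":1.0,"dy":-5,"dz":12,"wx":0,"wy":0,"wz":0,"jaw":0.6},{"dx":1.5,"dy":-8,"dz":12,"wx":0,"wy":0,"wz":0,"jaw":0.6},{"dx":1.8,"dy":-10.6,"dz":12,"wx":0,"wy":0,"wz":0,"jaw":0.6},{"dx":1.8,"dy":-10.6,"dz":12,"wx":0,"wy":0,"wz":0,"jaw":0.6}]'

```text
time_s: 8.45
tcp_pos: [0.5713, -0.054, 0.1591]
ee_rot: [-1.284, 1.083, -1.086]
wrist_force: [0.6, 0.2, 0.5]
finger_gap: 0.0516
```

```bash
python3 chk.py w7 0.061
```

```text
8.45 [ 0.57129613 -0.05399702  0.1590996 ] yaw 9.648303495192316 down [ 9.76701239e-04 -1.18070908e-03 -9.99998826e-01] [0.64852099 0.17848433 0.52381802] [ 0.01362813 -0.05155419  0.0238521 ] q7 0.19389553516925292
blocktop 5414 0.060578965691778945 X -0.02649057371122698 0.02192924925550872 Y -0.03286919182952196 0.038232908276272556 ((-2.2382259368896484, 2.72442626953125), (48.295326232910156, 71.25611114501953), 0.31149712204933167)
backstop 625 -0.021998470540168843 0.021052280271052357 0.045959916599362285 0.05689946560911953
```

View pics/w7.png

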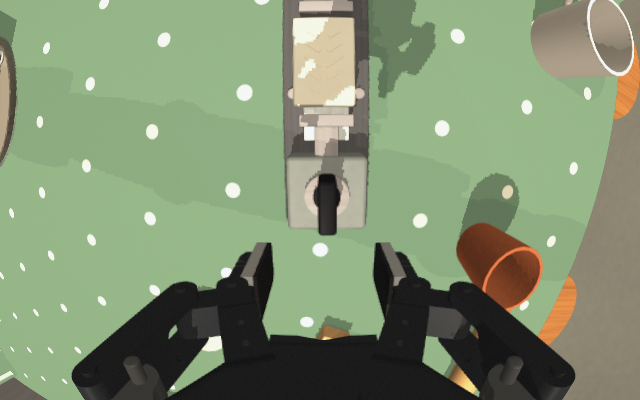

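Wrist view: block lies flat on the bed (293–356, 15–107) between the plates, its top at 60.6 mm; wing at (327,205), below and ahead of the open fingers. Quick unclipped check of the block's X against the backstop, and of the wing.

```bash
python3 - <<'E'
from h import *
th=np.radians(9.9); k=np.array([.5714,-.0518])
s=snap('side','d1'); s2=snap('scene','s1')
for n,C,im in(('w',wcloud(load('w7')),load('w7')),('side',cloud(s),s),('scene',cloud(s2),s2)):
    p=C[im['range_z']>0]; d=p[:,:2]-k; X=d@[np.cos(th),np.sin(th)]; Y=d@[-np.sin(th),np.cos(th)]-.108
    for nm,m in(('top',(abs(p[:,2]-.061)<.003)&(abs(Y-.003)<.045)&(abs(X)<.05)),('bs',(abs(p[:,2]-.05)<.003)&(abs(Y-.052)<.01)&(abs(X)<.05)),('jaw',(abs(p[:,2]-.05)<.003)&(abs(Y+.045)<.01)&(abs(X)<.05)),('wing',(p[:,2]>.06)&(p[:,2]<.092)&(abs(X)<.03)&(abs(Y+.108)<.04))):
        if m.sum()>20: print(n,nm,m.sum(),'X',np.percentile(X[m],[0,2,98,100]).round(4),'Y',np.percentile(Y[m],[0,2,98,100]).round(4),cv2.minAreaRect(np.c_[X,Y][m].astype(np.float32)*1000)[2])
E
```

```text
w top 5428 X [-0.0266 -0.0251  0.0203  0.0219] Y [-0.0329 -0.0319  0.0362  0.0382] 89.98787689208984
w bs 630 X [-0.0221 -0.0212  0.0202  0.0211] Y [0.046  0.0463 0.0564 0.0569] 0.05926622077822685
w jaw 650 X [-0.0224 -0.0214  0.0198  0.0206] Y [-0.0497 -0.0497 -0.0405 -0.0398] 0.6121373176574707
w wing 1138 X [-0.0076 -0.0074  0.0064  0.0066] Y [-0.1287 -0.1276 -0.0872 -0.0868] 89.90190887451172
side top 226 X [-0.0257 -0.0253  0.0216  0.0229] Y [-0.0346 -0.0335  0.0228  0.0366] 0.7461068630218506
side jaw 78 X [-0.0214 -0.0204  0.0214  0.0226] Y [-0.0514 -0.0507 -0.0352 -0.0352] 89.4806900024414
side wing 194 X [-0.0066 -0.0064  0.0068  0.0079] Y [-0.1313 -0.1299 -0.0904 -0.0872] 0.28057417273521423
scene top 316 X [-0.0218 -0.0202  0.0264  0.0278] Y [-0.0343 -0.0326  0.0358  0.0364] 89.85380554199219
scene bs 47 X [-0.0183 -0.0181  0.0269  0.027 ] Y [0.0467 0.0467 0.0558 0.056 ] 1.1563891172409058
scene jaw 43 X [-0.0197 -0.0197  0.0255  0.0268] Y [-0.0507 -0.0504 -0.0411 -0.0409] 89.13555145263672
scene wing 147 X [-0.0017 -0.001   0.0127  0.0139] Y [-0.1299 -0.1284 -0.0884 -0.0878] 88.03314971923828
```

The block is only about 1.7 mm off in X relative to the plates, and flat. Next I go to the wing and grip it.

Request:
carry_out --motion '[{"dx":0,"dy":0.2,"dz":-3,"wx":0,"wy":0,"wz":0,"jaw":0.6},{"dx":0,"dy":0.2,"dz":-6,"wx":0,"wy":0,"wz":0,"jaw":0.6},{"dx":0,"dy":0.2,"dz":-8.5,"wx":0,"wy":0,"wz":0,"jaw":0.6},{"dx":0,"dy":0.2,"dz":-10,"wx":0,"wy":0,"wz":0,"jaw":0.6},{"dx":0,"dy":0.2,"dz":-10.2,"wx":0,"wy":0,"wz":0,"jaw":0.6},{"dx":0,"dy":0.2,"dz":-10.2,"wx":0,"wy":0,"wz":0,"jaw":0.6},{"dx":0,"dy":0.2,"dz":-10.2,"wx":0,"wy":0,"wz":0,"jaw":0.6},{"dx":0,"dy":0.2,"dz":-10.2,"wx":0,"wy":0,"wz":0,"jaw":0.6}]'

```text
time_s: 9.6
tcp_pos: [0.5718, -0.0492, 0.0571]
ee_rot: [-1.285, 1.08, -1.082]
wrist_force: [-0.0, -0.4, -1.0]
finger_gap: 0.0511
```

```bash
cat > t.py <<'E'
from h import *
import sys
for i in range(int(sys.argv[1]) if len(sys.argv)>1 else 1):
    if i: ctrl.get_image('wrist')
    o=ctrl.get_obs(); M=R.from_rotvec(o['ee_rot']).as_matrix(); 
    print(round(o['time_s'],2),'yaw %.3f'%np.arctan2(M[1,2],M[0,2]),'tcp',o['tcp_pos'].round(4),'F',o['wrist_force'].round(1),'T',o['torque'].round(3),'q7 %.3f tau7 %.3f gap %.4f'%(o['q'][6],o['joint_torque'][6],o['finger_gap']))
E
python3 t.py
```

```text
9.6 yaw 0.173 tcp [ 0.5718 -0.0492  0.0571] F [-0.  -0.4 -1. ] T [ 0.017  0.007 -0.033] q7 0.191 tau7 -0.000 gap 0.0511
```

Request:
carry_out --motion '[{"dx":-0.05,"dy":-0.22,"dz":0,"wx":0,"wy":0,"wz":0,"jaw":0.6},{"dx":-0.05,"dy":-0.22,"dz":0,"wx":0,"wy":0,"wz":0,"jaw":0.6},{"dx":-0.05,"dy":-0.22,"dz":0,"wx":0,"wy":0,"wz":0,"jaw":0.3},{"dx":-0.05,"dy":-0.22,"dz":0,"wx":0,"wy":0,"wz":0,"jaw":0.05},{"dx":-0.05,"dy":-0.22,"dz":0,"wx":0,"wy":0,"wz":0,"jaw":0.05},{"dx":-0.05,"dy":-0.22,"dz":0,"wx":0,"wy":0,"wz":0,"jaw":0.05},{"dx":-0.05,"dy":-0.22,"dz":0,"wx":0,"wy":0,"wz":0,"jaw":0.05},{"dx":-0.05,"dy":-0.22,"dz":0,"wx":0,"wy":0,"wz":0,"jaw":0.05}]' --grip_force 50

```text
time_s: 10.6
tcp_pos: [0.5735, -0.0509, 0.0568]
ee_rot: [-1.282, 1.076, -1.083]
wrist_force: [5.3, 0.5, -2.7]
finger_gap: 0.0133
```

```bash
python3 t.py 3
```

```text
10.6 yaw 0.174 tcp [ 0.5735 -0.0509  0.0568] F [ 5.3  0.5 -2.7] T [ 0.132 -0.96  -0.001] q7 0.195 tau7 -0.005 gap 0.0133
10.65 yaw 0.174 tcp [ 0.5735 -0.0508  0.0569] F [ 5.4  1.4 -2.6] T [ 0.055 -1.005 -0.056] q7 0.195 tau7 -0.005 gap 0.0131
10.7 yaw 0.174 tcp [ 0.5735 -0.0508  0.0568] F [ 4.8  0.  -3.4] T [ 0.028 -1.011  0.049] q7 0.195 tau7 -0.005 gap 0.0133
```

Request:
carry_out --motion '[{"dx":0.25,"dy":0,"dz":0,"wx":0,"wy":0,"wz":-0.05,"jaw":0.05},{"dx":0.25,"dy":0,"dz":0,"wx":0,"wy":0,"wz":-0.2,"jaw":0.05},{"dx":0.25,"dy":0,"dz":0,"wx":0,"wy":0,"wz":-0.35,"jaw":0.05},{"dx":0.25,"dy":0,"dz":0,"wx":0,"wy":0,"wz":-0.5,"jaw":0.05},{"dx":0.25,"dy":0,"dz":0,"wx":0,"wy":0,"wz":-0.65,"jaw":0.05},{"dx":0.25,"dy":0,"dz":0,"wx":0,"wy":0,"wz":-0.8,"jaw":0.05},{"dx":0.25,"dy":0,"dz":0,"wx":0,"wy":0,"wz":-0.9,"jaw":0.05},{"dx":0.25,"dy":0,"dz":0,"wx":0,"wy":0,"wz":-1.0,"jaw":0.05}]'

```text
time_s: 11.7
tcp_pos: [0.5748, -0.051, 0.0568]
ee_rot: [-0.692, 1.786, -1.789]
wrist_force: [2.6, -0.3, -0.6]
finger_gap: 0.0132
```

```bash
python3 t.py 3
```

```text
11.7 yaw -0.829 tcp [ 0.5748 -0.051   0.0568] F [ 2.6 -0.3 -0.6] T [ 0.003 -0.443  0.09 ] q7 -0.678 tau7 0.407 gap 0.0132
11.75 yaw -0.831 tcp [ 0.5748 -0.0511  0.0568] F [ 2.   0.5 -0.7] T [ 0.057 -0.499  0.168] q7 -0.680 tau7 -0.304 gap 0.0132
11.8 yaw -0.826 tcp [ 0.5748 -0.0511  0.0568] F [ 2.7 -0.5  0.1] T [ 0.081 -0.621  0.12 ] q7 -0.675 tau7 -0.429 gap 0.0135
```

Request:
carry_out --motion '[{"dx":0.1,"dy":0,"dz":0,"wx":0,"wy":0,"wz":-0.1,"jaw":0.05},{"dx":0.1,"dy":0,"dz":0,"wx":0,"wy":0,"wz":-0.25,"jaw":0.05},{"dx":0.1,"dy":0,"dz":0,"wx":0,"wy":0,"wz":-0.4,"jaw":0.05},{"dx":0.1,"dy":0,"dz":0,"wx":0,"wy":0,"wz":-0.55,"jaw":0.05},{"dx":0.1,"dy":0,"dz":0,"wx":0,"wy":0,"wz":-0.7,"jaw":0.05},{"dx":0.1,"dy":0,"dz":0,"wx":0,"wy":0,"wz":-0.85,"jaw":0.05},{"dx":0.1,"dy":0,"dz":0,"wx":0,"wy":0,"wz":-0.95,"jaw":0.05},{"dx":0.1,"dy":0,"dz":0,"wx":0,"wy":0,"wz":-1.0,"jaw":0.05}]'

```text
time_s: 12.8
tcp_pos: [0.5753, -0.0521, 0.0568]
ee_rot: [-0.271, -2.085, 2.087]
wrist_force: [2.3, -0.7, 0.6]
finger_gap: 0.0136
```

```bash
python3 t.py 3
```

```text
12.8 yaw -1.827 tcp [ 0.5753 -0.0521  0.0568] F [ 2.3 -0.7  0.6] T [-0.287 -0.45   0.197] q7 -1.531 tau7 0.049 gap 0.0136
12.85 yaw -1.828 tcp [ 0.5752 -0.0522  0.0568] F [ 1.4 -1.1  1.2] T [-0.273 -0.509  0.149] q7 -1.531 tau7 -0.265 gap 0.0132
12.9 yaw -1.825 tcp [ 0.5752 -0.0522  0.0568] F [ 3.2 -1.5  0.7] T [-0.356 -0.6    0.165] q7 -1.529 tau7 -0.302 gap 0.0133
```

Request:
carry_out --motion '[{"dx":0.1,"dy":0,"dz":0,"wx":0,"wy":0,"wz":0,"jaw":0.8},{"dx":0.1,"dy":0,"dz":0,"wx":0,"wy":0,"wz":0,"jaw":0.8},{"dx":0.1,"dy":0,"dz":0,"wx":0,"wy":0,"wz":0,"jaw":0.8},{"dx":0.1,"dy":0,"dz":0,"wx":0,"wy":0,"wz":0,"jaw":0.8},{"dx":0.1,"dy":0,"dz":0,"wx":0,"wy":0,"wz":0.1,"jaw":0.8},{"dx":0.1,"dy":0,"dz":0,"wx":0,"wy":0,"wz":0.28,"jaw":0.8},{"dx":0.1,"dy":0,"dz":0,"wx":0,"wy":0,"wz":0.46,"jaw":0.8},{"dx":0.1,"dy":0,"dz":0,"wx":0,"wy":0,"wz":0.64,"jaw":0.8}]'

```text
time_s: 13.9
tcp_pos: [0.5751, -0.0513, 0.0563]
ee_rot: [-0.397, 2.008, -2.008]
wrist_force: [-0.2, -0.4, 0.0]
finger_gap: 0.0684
```

Request:
carry_out --motion '[{"dx":0,"dy":0,"dz":0,"wx":0,"wy":0,"wz":0.18,"jaw":0.8},{"dx":0,"dy":0,"dz":0,"wx":0,"wy":0,"wz":0.36,"jaw":0.8},{"dx":0,"dy":0,"dz":0,"wx":0,"wy":0,"wz":0.54,"jaw":0.8},{"dx":0,"dy":0,"dz":0,"wx":0,"wy":0,"wz":0.72,"jaw":0.8},{"dx":0,"dy":0,"dz":0,"wx":0,"wy":0,"wz":0.9,"jaw":0.8},{"dx":0,"dy":0,"dz":0,"wx":0,"wy":0,"wz":1.08,"jaw":0.8},{"dx":0,"dy":0,"dz":0,"wx":0,"wy":0,"wz":1.26,"jaw":0.8},{"dx":0,"dy":0,"dz":0,"wx":0,"wy":0,"wz":1.44,"jaw":0.8}]'

```text
time_s: 14.9
tcp_pos: [0.575, -0.0515, 0.0563]
ee_rot: [-1.321, 1.017, -1.016]
wrist_force: [-0.9, -0.1, 0.6]
finger_gap: 0.0685
```

Request:
carry_out --motion '[{"dx":0,"dy":0,"dz":0,"wx":0,"wy":0,"wz":0.18,"jaw":0.8},{"dx":0,"dy":0,"dz":0,"wx":0,"wy":0,"wz":0.36,"jaw":0.8},{"dx":0,"dy":0,"dz":0,"wx":0,"wy":0,"wz":0.54,"jaw":0.8},{"dx":0,"dy":0,"dz":0,"wx":0,"wy":0,"wz":0.72,"jaw":0.8},{"dx":0,"dy":0,"dz":0,"wx":0,"wy":0,"wz":0.9,"jaw":0.8},{"dx":0,"dy":0,"dz":0,"wx":0,"wy":0,"wz":1.05,"jaw":0.8},{"dx":0,"dy":0,"dz":0,"wx":0,"wy":0,"wz":1.16,"jaw":0.8},{"dx":0,"dy":0,"dz":0,"wx":0,"wy":0,"wz":1.16,"jaw":0.8}]'

```text
time_s: 15.9
tcp_pos: [0.5751, -0.0516, 0.0563]
ee_rot: [-1.567, 0.125, -0.125]
wrist_force: [0.0, -0.4, 0.4]
finger_gap: 0.0687
```

```bash
python3 t.py; python3 - <<'E'
from h import *
w=snap('wrist','w8'); p=wcloud(w)[w['range_z']>0]
m=(p[:,2]>.075)&(p[:,2]<.095)&(np.hypot(p[:,0]-.573,p[:,1]+.052)<.028); r=cv2.minAreaRect(p[m,:2].astype(np.float32)*1000); print(m.sum(),r)
d=p[:,:2]-[.5714,-.0518];th=np.radians(9.9); Y=d@[-np.sin(th),np.cos(th)]-.108;X=d@[np.cos(th),np.sin(th)]
for n,m in(('top',(abs(p[:,2]-.061)<.003)&(abs(Y)<.05)&(abs(X)<.05)),('jaw',(abs(p[:,2]-.05)<.003)&(Y>-.05)&(Y<-.02)&(abs(X)<.03))):
    if m.sum()>20: print(n,m.sum(),np.percentile(X[m],[2,98]),np.percentile(Y[m],[1,99]))
E
```

```text
15.9 yaw 1.411 tcp [ 0.5751 -0.0516  0.0563] F [ 0.  -0.4  0.4] T [-0.053  0.002 -0.002] q7 1.281 tau7 0.198 gap 0.0687
2995 ((570.6932983398438, -52.35039138793945), (14.170639038085938, 42.5333251953125), 83.08892822265625)
top 8902 [-0.02582862  0.01960348] [-0.03145365  0.03837082]
jaw 1679 [-0.02619014  0.01991503] [-0.04203611 -0.02347997]
```

View pics/w8.png

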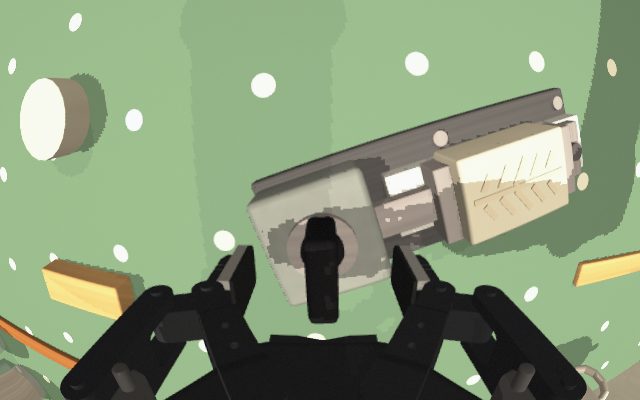

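Wrist view: wing at (322,268) lies centred between the pads, jaw plate (450,205) close against the block (510,185), block still flat. Wing yaw 83.1°, tool 80.8°. Regrip.

Request:
carry_out --motion '[{"dx":-0.2,"dy":0,"dz":0,"wx":0,"wy":0,"wz":0.03,"jaw":0.8},{"dx":-0.2,"dy":0,"dz":0,"wx":0,"wy":0,"wz":0.03,"jaw":0.05},{"dx":-0.2,"dy":0,"dz":0,"wx":0,"wy":0,"wz":0.03,"jaw":0.05},{"dx":-0.2,"dy":0,"dz":0,"wx":0,"wy":0,"wz":0.03,"jaw":0.05},{"dx":-0.2,"dy":0,"dz":0,"wx":0,"wy":0,"wz":0.03,"jaw":0.05},{"dx":-0.2,"dy":0,"dz":0,"wx":0,"wy":0,"wz":0.03,"jaw":0.05},{"dx":-0.2,"dy":0,"dz":0,"wx":0,"wy":0,"wz":0.03,"jaw":0.05},{"dx":-0.2,"dy":0,"dz":0,"wx":0,"wy":0,"wz":0.03,"jaw":0.05}]'

```text
time_s: 16.95
tcp_pos: [0.5732, -0.0518, 0.0565]
ee_rot: [-1.569, 0.1, -0.1]
wrist_force: [-0.8, -2.1, 4.1]
finger_gap: 0.0132
```

Request:
carry_out --motion '[{"dx":0,"dy":0,"dz":0,"wx":0,"wy":0,"wz":-0.1,"jaw":0.05},{"dx":0,"dy":0,"dz":0,"wx":0,"wy":0,"wz":-0.2,"jaw":0.05},{"dx":0,"dy":0,"dz":0,"wx":0,"wy":0,"wz":-0.3,"jaw":0.05},{"dx":0,"dy":0,"dz":0,"wx":0,"wy":0,"wz":-0.4,"jaw":0.05},{"dx":0,"dy":0,"dz":0,"wx":0,"wy":0,"wz":-0.5,"jaw":0.05},{"dx":0,"dy":0,"dz":0,"wx":0,"wy":0,"wz":-0.5,"jaw":0.05},{"dx":0,"dy":0,"dz":0,"wx":0,"wy":0,"wz":-0.5,"jaw":0.05},{"dx":0,"dy":0,"dz":0,"wx":0,"wy":0,"wz":-0.5,"jaw":0.05}]'

```text
time_s: 17.95
tcp_pos: [0.5734, -0.0514, 0.0565]
ee_rot: [-1.514, 0.491, -0.491]
wrist_force: [-0.3, -1.5, 4.0]
finger_gap: 0.0134
```

```bash
python3 t.py 5
```

```text
17.95 yaw 0.944 tcp [ 0.5734 -0.0514  0.0565] F [-0.3 -1.5  4. ] T [-0.309  0.187  0.089] q7 0.869 tau7 -0.125 gap 0.0134
18.0 yaw 0.944 tcp [ 0.5734 -0.0514  0.0565] F [-0.  -1.8  4.5] T [-0.3    0.232  0.179] q7 0.869 tau7 -0.126 gap 0.0133
18.05 yaw 0.943 tcp [ 0.5734 -0.0514  0.0565] F [-0.6 -1.2  3.8] T [-0.26   0.219  0.126] q7 0.869 tau7 -0.127 gap 0.0136
18.1 yaw 0.943 tcp [ 0.5734 -0.0514  0.0565] F [-0.3 -1.5  4.5] T [-0.342  0.163  0.1  ] q7 0.869 tau7 -0.128 gap 0.0128
18.15 yaw 0.943 tcp [ 0.5734 -0.0514  0.0565] F [-1.3 -0.4  4.5] T [-0.285  0.177  0.171] q7 0.869 tau7 -0.129 gap 0.0134
```

Request:
carry_out --motion '[{"dx":0,"dy":0,"dz":0,"wx":0,"wy":0,"wz":-0.1,"jaw":0.05},{"dx":0,"dy":0,"dz":0,"wx":0,"wy":0,"wz":-0.2,"jaw":0.05},{"dx":0,"dy":0,"dz":0,"wx":0,"wy":0,"wz":-0.3,"jaw":0.05},{"dx":0,"dy":0,"dz":0,"wx":0,"wy":0,"wz":-0.4,"jaw":0.05},{"dx":0,"dy":0,"dz":0,"wx":0,"wy":0,"wz":-0.4,"jaw":0.05},{"dx":0,"dy":0,"dz":0,"wx":0,"wy":0,"wz":-0.4,"jaw":0.05},{"dx":0,"dy":0,"dz":0,"wx":0,"wy":0,"wz":-0.4,"jaw":0.05},{"dx":0,"dy":0,"dz":0,"wx":0,"wy":0,"wz":-0.4,"jaw":0.05}]'

```text
time_s: 19.15
tcp_pos: [0.5737, -0.0512, 0.0565]
ee_rot: [-1.418, 0.8, -0.801]
wrist_force: [1.1, -0.7, 4.2]
finger_gap: 0.0136
```

```bash
python3 t.py 4
```

```text
19.15 yaw 0.544 tcp [ 0.5737 -0.0512  0.0565] F [ 1.1 -0.7  4.2] T [-0.151 -0.125  0.139] q7 0.517 tau7 -0.130 gap 0.0136
19.2 yaw 0.543 tcp [ 0.5736 -0.0512  0.0565] F [ 0.9 -0.9  4.4] T [-0.059 -0.103  0.108] q7 0.517 tau7 -0.131 gap 0.0132
19.25 yaw 0.543 tcp [ 0.5737 -0.0512  0.0565] F [ 0.9 -0.7  4.1] T [-0.067 -0.171  0.116] q7 0.517 tau7 -0.131 gap 0.0138
19.3 yaw 0.543 tcp [ 0.5737 -0.0512  0.0565] F [ 0.7 -0.7  4.3] T [-0.126 -0.17   0.15 ] q7 0.517 tau7 -0.132 gap 0.0131
```

Request:
carry_out --motion '[{"dx":0,"dy":0,"dz":0,"wx":0,"wy":0,"wz":-0.08,"jaw":0.05},{"dx":0,"dy":0,"dz":0,"wx":0,"wy":0,"wz":-0.16,"jaw":0.05},{"dx":0,"dy":0,"dz":0,"wx":0,"wy":0,"wz":-0.2,"jaw":0.05},{"dx":0,"dy":0,"dz":0,"wx":0,"wy":0,"wz":-0.2,"jaw":0.05},{"dx":0,"dy":0,"dz":0,"wx":0,"wy":0,"wz":-0.2,"jaw":0.05},{"dx":0,"dy":0,"dz":0,"wx":0,"wy":0,"wz":-0.2,"jaw":0.05},{"dx":0,"dy":0,"dz":0,"wx":0,"wy":0,"wz":-0.2,"jaw":0.05},{"dx":0,"dy":0,"dz":0,"wx":0,"wy":0,"wz":-0.2,"jaw":0.05}]'

```text
time_s: 20.3
tcp_pos: [0.5737, -0.0512, 0.0565]
ee_rot: [-1.351, 0.952, -0.953]
wrist_force: [3.4, 1.1, 3.3]
finger_gap: 0.0134
```

```bash
python3 t.py 2
```

```text
20.3 yaw 0.343 tcp [ 0.5737 -0.0512  0.0565] F [3.4 1.1 3.3] T [ 0.03  -0.764  0.166] q7 0.341 tau7 -0.157 gap 0.0134
20.35 yaw 0.343 tcp [ 0.5738 -0.0512  0.0565] F [3.4 0.8 4.4] T [ 0.139 -0.792  0.145] q7 0.341 tau7 -0.158 gap 0.0133
```

Request:
carry_out --motion '[{"dx":0.1,"dy":0,"dz":0,"wx":0,"wy":0,"wz":-0.06,"jaw":0.05},{"dx":0.1,"dy":0,"dz":0,"wx":0,"wy":0,"wz":-0.12,"jaw":0.05},{"dx":0.1,"dy":0,"dz":0,"wx":0,"wy":0,"wz":-0.15,"jaw":0.05},{"dx":0.1,"dy":0,"dz":0,"wx":0,"wy":0,"wz":-0.15,"jaw":0.05},{"dx":0.1,"dy":0,"dz":0,"wx":0,"wy":0,"wz":-0.15,"jaw":0.05},{"dx":0.1,"dy":0,"dz":0,"wx":0,"wy":0,"wz":-0.15,"jaw":0.05},{"dx":0.1,"dy":0,"dz":0,"wx":0,"wy":0,"wz":-0.15,"jaw":0.05},{"dx":0.1,"dy":0,"dz":0,"wx":0,"wy":0,"wz":-0.15,"jaw":0.05}]'

```text
time_s: 21.35
tcp_pos: [0.5739, -0.0511, 0.0565]
ee_rot: [-1.295, 1.066, -1.065]
wrist_force: [1.8, -0.1, 4.7]
finger_gap: 0.0131
```

```bash
python3 t.py 2
```

```text
21.35 yaw 0.193 tcp [ 0.5739 -0.0511  0.0565] F [ 1.8 -0.1  4.7] T [ 0.143 -0.381  0.199] q7 0.210 tau7 -0.159 gap 0.0131
21.4 yaw 0.193 tcp [ 0.5739 -0.0512  0.0565] F [0.8 0.7 4.8] T [ 0.163 -0.402  0.132] q7 0.210 tau7 -0.159 gap 0.0132
```

Request:
carry_out --motion '[{"dx":0.05,"dy":0,"dz":0,"wx":0,"wy":0,"wz":-0.05,"jaw":0.05},{"dx":0.05,"dy":0,"dz":0,"wx":0,"wy":0,"wz":-0.1,"jaw":0.05},{"dx":0.05,"dy":0,"dz":0,"wx":0,"wy":0,"wz":-0.12,"jaw":0.05},{"dx":0.05,"dy":0,"dz":0,"wx":0,"wy":0,"wz":-0.12,"jaw":0.05},{"dx":0.05,"dy":0,"dz":0,"wx":0,"wy":0,"wz":-0.12,"jaw":0.05},{"dx":0.05,"dy":0,"dz":0,"wx":0,"wy":0,"wz":-0.12,"jaw":0.05},{"dx":0.05,"dy":0,"dz":0,"wx":0,"wy":0,"wz":-0.12,"jaw":0.05},{"dx":0.05,"dy":0,"dz":0,"wx":0,"wy":0,"wz":-0.12,"jaw":0.05}]'

```text
time_s: 22.4
tcp_pos: [0.5741, -0.0512, 0.0565]
ee_rot: [-1.244, 1.156, -1.154]
wrist_force: [1.3, 0.8, 5.8]
finger_gap: 0.0132
```

```bash
python3 t.py 2
```

```text
22.4 yaw 0.073 tcp [ 0.5741 -0.0512  0.0565] F [1.3 0.8 5.8] T [ 0.176 -0.247  0.142] q7 0.105 tau7 -0.162 gap 0.0132
22.45 yaw 0.073 tcp [ 0.5741 -0.0512  0.0565] F [1.3 1.6 6. ] T [ 0.12  -0.298  0.149] q7 0.105 tau7 -0.162 gap 0.0131
```

Request:
carry_out --motion '[{"dx":0.05,"dy":0,"dz":0,"wx":0,"wy":0,"wz":-0.05,"jaw":0.05},{"dx":0.05,"dy":0,"dz":0,"wx":0,"wy":0,"wz":-0.1,"jaw":0.05},{"dx":0.05,"dy":0,"dz":0,"wx":0,"wy":0,"wz":-0.12,"jaw":0.05},{"dx":0.05,"dy":0,"dz":0,"wx":0,"wy":0,"wz":-0.12,"jaw":0.05},{"dx":0.05,"dy":0,"dz":0,"wx":0,"wy":0,"wz":-0.12,"jaw":0.05},{"dx":0.05,"dy":0,"dz":0,"wx":0,"wy":0,"wz":-0.12,"jaw":0.05},{"dx":0.05,"dy":0,"dz":0,"wx":0,"wy":0,"wz":-0.12,"jaw":0.05},{"dx":0.05,"dy":0,"dz":0,"wx":0,"wy":0,"wz":-0.12,"jaw":0.05}]'

```text
time_s: 23.45
tcp_pos: [0.5742, -0.0512, 0.0564]
ee_rot: [-1.188, 1.245, -1.242]
wrist_force: [-0.8, 0.8, 7.1]
finger_gap: 0.0134
```

```bash
python3 t.py 2
```

```text
23.45 yaw -0.047 tcp [ 0.5742 -0.0512  0.0564] F [-0.8  0.8  7.1] T [ 0.13  -0.068  0.144] q7 -0.000 tau7 -0.161 gap 0.0134
23.5 yaw -0.047 tcp [ 0.5742 -0.0512  0.0564] F [-0.4  0.7  6.2] T [ 0.101 -0.069  0.175] q7 -0.000 tau7 -0.161 gap 0.0131
```

Request:
carry_out --motion '[{"dx":0,"dy":0,"dz":0,"wx":0,"wy":0,"wz":-0.05,"jaw":0.05},{"dx":0,"dy":0,"dz":0,"wx":0,"wy":0,"wz":-0.1,"jaw":0.05},{"dx":0,"dy":0,"dz":0,"wx":0,"wy":0,"wz":-0.12,"jaw":0.05},{"dx":0,"dy":0,"dz":0,"wx":0,"wy":0,"wz":-0.12,"jaw":0.05},{"dx":0,"dy":0,"dz":0,"wx":0,"wy":0,"wz":-0.12,"jaw":0.05},{"dx":0,"dy":0,"dz":0,"wx":0,"wy":0,"wz":-0.12,"jaw":0.05},{"dx":0,"dy":0,"dz":0,"wx":0,"wy":0,"wz":-0.12,"jaw":0.05},{"dx":0,"dy":0,"dz":0,"wx":0,"wy":0,"wz":-0.12,"jaw":0.05}]'

```text
time_s: 24.5
tcp_pos: [0.5743, -0.0512, 0.0565]
ee_rot: [-1.127, 1.332, -1.33]
wrist_force: [0.1, 1.1, 7.2]
finger_gap: 0.0131
```

```bash
python3 t.py 2
```

```text
24.5 yaw -0.167 tcp [ 0.5743 -0.0512  0.0565] F [0.1 1.1 7.2] T [ 0.104 -0.119  0.15 ] q7 -0.105 tau7 -0.176 gap 0.0131
24.55 yaw -0.167 tcp [ 0.5743 -0.0512  0.0564] F [-0.2  0.4  6.8] T [ 0.06  -0.146  0.193] q7 -0.105 tau7 -0.176 gap 0.0134
```

Request:
carry_out --motion '[{"dx":0,"dy":0,"dz":0,"wx":0,"wy":0,"wz":-0.03,"jaw":0.05},{"dx":0,"dy":0,"dz":0,"wx":0,"wy":0,"wz":-0.06,"jaw":0.05},{"dx":0,"dy":0,"dz":0,"wx":0,"wy":0,"wz":-0.08,"jaw":0.05},{"dx":0,"dy":0,"dz":0,"wx":0,"wy":0,"wz":-0.08,"jaw":0.05},{"dx":0,"dy":0,"dz":0,"wx":0,"wy":0,"wz":-0.08,"jaw":0.05},{"dx":0,"dy":0,"dz":0,"wx":0,"wy":0,"wz":-0.08,"jaw":0.05},{"dx":0,"dy":0,"dz":0,"wx":0,"wy":0,"wz":-0.08,"jaw":0.05},{"dx":0,"dy":0,"dz":0,"wx":0,"wy":0,"wz":-0.08,"jaw":0.05}]'

```text
time_s: 25.55
tcp_pos: [0.5744, -0.0512, 0.0565]
ee_rot: [-1.084, 1.39, -1.388]
wrist_force: [0.8, 0.3, 6.1]
finger_gap: 0.0135
```

```bash
python3 t.py 2
```

```text
25.55 yaw -0.246 tcp [ 0.5744 -0.0512  0.0565] F [0.8 0.3 6.1] T [ 0.126 -0.134  0.314] q7 -0.175 tau7 -0.234 gap 0.0135
25.6 yaw -0.246 tcp [ 0.5743 -0.0512  0.0564] F [0.  0.7 6. ] T [ 0.11  -0.128  0.218] q7 -0.175 tau7 -0.234 gap 0.0135
```

Contact: the moment is rising (tau7 0.16 → 0.234). I continue in 0.06 rad steps.

Request:
carry_out --motion '[{"dx":0,"dy":0,"dz":0,"wx":0,"wy":0,"wz":-0.03,"jaw":0.05},{"dx":0,"dy":0,"dz":0,"wx":0,"wy":0,"wz":-0.06,"jaw":0.05},{"dx":0,"dy":0,"dz":0,"wx":0,"wy":0,"wz":-0.06,"jaw":0.05},{"dx":0,"dy":0,"dz":0,"wx":0,"wy":0,"wz":-0.06,"jaw":0.05},{"dx":0,"dy":0,"dz":0,"wx":0,"wy":0,"wz":-0.06,"jaw":0.05},{"dx":0,"dy":0,"dz":0,"wx":0,"wy":0,"wz":-0.06,"jaw":0.05},{"dx":0,"dy":0,"dz":0,"wx":0,"wy":0,"wz":-0.06,"jaw":0.05},{"dx":0,"dy":0,"dz":0,"wx":0,"wy":0,"wz":-0.06,"jaw":0.05}]'

```text
time_s: 26.6
tcp_pos: [0.5744, -0.0512, 0.0564]
ee_rot: [-1.05, 1.433, -1.43]
wrist_force: [0.5, 0.4, 6.6]
finger_gap: 0.0133
```

```bash
python3 t.py 2
```

```text
26.6 yaw -0.306 tcp [ 0.5744 -0.0512  0.0564] F [0.5 0.4 6.6] T [ 0.101 -0.136  0.237] q7 -0.227 tau7 -0.270 gap 0.0133
26.65 yaw -0.306 tcp [ 0.5744 -0.0512  0.0564] F [0.3 0.4 6.6] T [ 0.088 -0.179  0.249] q7 -0.227 tau7 -0.270 gap 0.0129
```

Request:
carry_out --motion '[{"dx":0,"dy":0,"dz":0,"wx":0,"wy":0,"wz":-0.03,"jaw":0.05},{"dx":0,"dy":0,"dz":0,"wx":0,"wy":0,"wz":-0.05,"jaw":0.05},{"dx":0,"dy":0,"dz":0,"wx":0,"wy":0,"wz":-0.05,"jaw":0.05},{"dx":0,"dy":0,"dz":0,"wx":0,"wy":0,"wz":-0.05,"jaw":0.05},{"dx":0,"dy":0,"dz":0,"wx":0,"wy":0,"wz":-0.05,"jaw":0.05},{"dx":0,"dy":0,"dz":0,"wx":0,"wy":0,"wz":-0.05,"jaw":0.05},{"dx":0,"dy":0,"dz":0,"wx":0,"wy":0,"wz":-0.05,"jaw":0.05},{"dx":0,"dy":0,"dz":0,"wx":0,"wy":0,"wz":-0.05,"jaw":0.05}]'

```text
time_s: 27.65
tcp_pos: [0.5744, -0.0513, 0.0565]
ee_rot: [-1.02, 1.468, -1.466]
wrist_force: [1.1, 1.2, 6.8]
finger_gap: 0.0135
```

```bash
python3 t.py 2
```

```text
27.65 yaw -0.356 tcp [ 0.5744 -0.0513  0.0565] F [1.1 1.2 6.8] T [ 0.053 -0.185  0.346] q7 -0.270 tau7 -0.295 gap 0.0135
27.7 yaw -0.356 tcp [ 0.5744 -0.0512  0.0564] F [1.  1.1 5. ] T [ 0.097 -0.181  0.285] q7 -0.270 tau7 -0.295 gap 0.0134
```

Request:
carry_out --motion '[{"dx":0,"dy":0,"dz":0,"wx":0,"wy":0,"wz":-0.02,"jaw":0.05},{"dx":0,"dy":0,"dz":0,"wx":0,"wy":0,"wz":-0.04,"jaw":0.05},{"dx":0,"dy":0,"dz":0,"wx":0,"wy":0,"wz":-0.04,"jaw":0.05},{"dx":0,"dy":0,"dz":0,"wx":0,"wy":0,"wz":-0.04,"jaw":0.05},{"dx":0,"dy":0,"dz":0,"wx":0,"wy":0,"wz":-0.04,"jaw":0.05},{"dx":0,"dy":0,"dz":0,"wx":0,"wy":0,"wz":-0.04,"jaw":0.05},{"dx":0,"dy":0,"dz":0,"wx":0,"wy":0,"wz":-0.04,"jaw":0.05},{"dx":0,"dy":0,"dz":0,"wx":0,"wy":0,"wz":-0.04,"jaw":0.05}]'

```text
time_s: 28.7
tcp_pos: [0.5745, -0.0513, 0.0565]
ee_rot: [-0.995, 1.497, -1.495]
wrist_force: [0.4, 0.3, 7.0]
finger_gap: 0.0136
```

```bash
python3 t.py 2
```

```text
28.7 yaw -0.397 tcp [ 0.5745 -0.0513  0.0565] F [0.4 0.3 7. ] T [ 0.107 -0.221  0.017] q7 -0.306 tau7 -0.062 gap 0.0136
28.75 yaw -0.397 tcp [ 0.5744 -0.0513  0.0564] F [0.7 0.3 6.5] T [ 0.048 -0.176 -0.009] q7 -0.306 tau7 -0.062 gap 0.0131
```

The moment dropped from 0.295 to near 0: first click. Stop, let go and lift off.

Request:
carry_out --motion '[{"dx":0,"dy":0,"dz":0,"wx":0,"wy":0,"wz":0,"jaw":0.6},{"dx":0,"dy":0,"dz":0,"wx":0,"wy":0,"wz":0,"jaw":0.6},{"dx":0,"dy":0,"dz":0,"wx":0,"wy":0,"wz":0,"jaw":0.6},{"dx":0,"dy":0,"dz":0,"wx":0,"wy":0,"wz":0,"jaw":0.6},{"dx":0,"dy":0,"dz":1,"wx":0,"wy":0,"wz":0,"jaw":0.6},{"dx":0,"dy":0,"dz":3,"wx":0,"wy":0,"wz":0,"jaw":0.6},{"dx":0,"dy":0,"dz":6,"wx":0,"wy":0,"wz":0,"jaw":0.6},{"dx":0,"dy":0,"dz":9,"wx":0,"wy":0,"wz":0,"jaw":0.6}]'

```text
time_s: 29.75
tcp_pos: [0.5753, -0.0514, 0.1479]
ee_rot: [-0.994, 1.495, -1.496]
wrist_force: [0.8, 0.2, 0.3]
finger_gap: 0.0512
```

Request:
carry_out --motion '[{"dx":0,"dy":0,"dz":3,"wx":0,"wy":0,"wz":0.1,"jaw":0.6},{"dx":0,"dy":0,"dz":6,"wx":0,"wy":0,"wz":0.25,"jaw":0.6},{"dx":0,"dy":0,"dz":8,"wx":0,"wy":0,"wz":0.4,"jaw":0.6},{"dx":0,"dy":0,"dz":8,"wx":0,"wy":0,"wz":0.5,"jaw":0.6},{"dx":0,"dy":0,"dz":8,"wx":0,"wy":0,"wz":0.57,"jaw":0.6},{"dx":0,"dy":0,"dz":8,"wx":0,"wy":0,"wz":0.57,"jaw":0.6},{"dx":0,"dy":0,"dz":8,"wx":0,"wy":0,"wz":0.57,"jaw":0.6},{"dx":0,"dy":0,"dz":8,"wx":0,"wy":0,"wz":0.57,"jaw":0.6}]'

```text
time_s: 30.75
tcp_pos: [0.5752, -0.0514, 0.2264]
ee_rot: [-1.286, 1.081, -1.081]
wrist_force: [-0.2, -0.9, -0.4]
finger_gap: 0.0512
```

```bash
python3 t.py; python3 - <<'E'
from h import *
w=snap('wrist','w9'); p=wcloud(w)[w['range_z']>0]
d=p[:,:2]-[.5714,-.0518];th=np.radians(9.9); Y=d@[-np.sin(th),np.cos(th)]-.108;X=d@[np.cos(th),np.sin(th)]
for n,m in(('top',(abs(p[:,2]-.061)<.003)&(abs(Y-.01)<.05)&(abs(X)<.05)),('jaw',(abs(p[:,2]-.05)<.003)&(Y>-.05)&(Y<-.02)&(abs(X)<.03)),('bs',(abs(p[:,2]-.05)<.003)&(Y>.044)&(Y<.07)&(abs(X)<.03))):
    if m.sum()>20:
        A=np.c_[X[m],Y[m],np.ones(m.sum())]; print(n,m.sum(),np.percentile(X[m],[1,99]).round(4),np.percentile(Y[m],[1,99]).round(4),p[m,2].mean(),'tilt',np.linalg.lstsq(A,p[m,2],rcond=None)[0][:2].round(3))
E
```

```text
30.75 yaw 0.173 tcp [ 0.5752 -0.0514  0.2264] F [-0.2 -0.9 -0.4] T [ 0.033  0.023 -0.032] q7 0.207 tau7 -0.005 gap 0.0512
top 3414 [-0.0256  0.0207] [-0.0249  0.0457] 0.06054682912523193 tilt [-0.     0.002]
jaw 430 [-0.0213  0.0214] [-0.035  -0.0256] 0.049468999193927436 tilt [-0.005 -0.012]
bs 278 [-0.0223  0.0203] [0.0494 0.0565] 0.04949721211319738 tilt [ 0.003 -0.036]
```

View pics/w9.png

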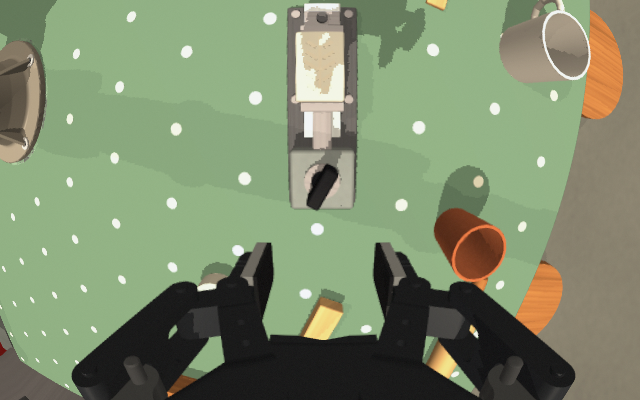

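Final view: block (296–344, 30–103) flat and held with both plates against it (Y -25 to +46 mm), top at 60.5 mm, no tilt. The knob has been let go and the arm is clear.

```bash
python3 -c "
from station import ctrl
print(ctrl.sign_off())"
```

```text
the job is handed in; nothing more can be done
None
```

The block is clamped flat between the two jaws. I turned the knob clockwise to the first click, let go and handed the job in at about 31 s.

- **Knob:** I turned it in two grips. The moment held at 0.13–0.16 N m, then rose to 0.295 N m. In the next 0.04 rad step it fell to about 0.06 N m at the joint, and to about 0 at the wrist sensor. I took that as exactly one click and stopped.
- **Final check:** From above, the block's top is level (tilt 0.002 rad or less) and at 60.5 mm, against 61 mm expected. Its ends are against the jaw (about -25 mm) and the backstop (about +46 mm). The fingers are open and the arm is clear, with no force on it.
- **Small disagreements:** The block sits about 2 mm off centre across the clamp, toward the clamp's -x side. The camera's position for the knob was 2–3 mm in x from where the arm's position put it when gripped; I offset the grip for this, and side forces stayed at about 5 N or less.
- **Not checked:** I did not tug on the block. I did not handle any of the other things on the table.

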